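Turn the counter carousel so the bottle faces the customer

ROBOT

A 6-joint arm with a two-finger parallel gripper is mounted at the origin on the work surface. World frame = base frame: x ahead of the robot, y to its left, z up, the work surface at z = 0. Lengths are in m, angles in rad, forces in N, time in s.
With the tool pointing down it reaches from about 0.275 to 0.85 m from the base axis. Payload 19 kg.
Tool frame: the origin (TCP) lies on the front face of the gripper's body, between the roots of the fingers; the fingertips stand 73 mm ahead of it and the grasp point (between the pads) lies 54 mm ahead of it; x points along the fingers, y is the direction in which the jaws open and shut, and the axes are right-handed (so a half turn about x gives the same grasp; the last joint's range is limited). The gripper opens to 85 mm and grips with 20 to 120 N. Pads are 22 mm wide; open, the fingers measure 114 mm over their backs; the gripper's body (76 mm by 85 mm) begins 54 mm behind the grasp point. The pads swing forward as they close: fully open they stand 13 mm farther back than shut.
Start: joints at [1.037, 0.15, 1.437, -0, 1.554, -0.134], TCP at [0.224, 0.53, 0.304] pointing down, gripper open.
Joint ranges: [-2.8, 2.8], [-0.68, 2.1], [0.12, 2.68], [-1.39, 4.53], [0.16, 2.79], [-2.81, 2.81]. Speed limits (rad/s): [1.89, 1.89, 2.22, 3.01, 3.01, 3.01].

INTERFACE

Orientations are given as a unit quaternion [w, x, y, z].
In Python, from bench import telemetry, grab_frame, job gives the robot as it stands.
- The arm moves only by the shell command python3 -m jog 'ROWS'. ROWS is JSON, a list of rows, each a list of 7 numbers: the turn, a rotation vector about the tool's x, y, z in rad, then the shift along the tool's x, y, z in m, then the gripper command: -1 is shut, 1 is fully open, values between are in proportion. A call has 1 to 20 rows; each row shifts and turns the pose as measured when the row begins, along the tool's axes as they then stand; what a row does not reach is not made up. A row lasts 1/8 s, in which the tool goes at most 62.5 mm and 10.7 degrees, less where a joint would pass 70% of its speed; a pose out of reach is approached as far as the arm can. A call is refused whole if a number of a shift passes 0.0625 or a number of a turn 0.188, either way. A call with a gripper value outside its range is refused whole. The fingers move at their own pace and stop on an object; the grip force is fixed at half the most. Time passes only in rows, so rows that do not move let the fingers close. It gives the time, the measured TCP pose, the force and the opening at its end, in the units of the state.
- telemetry.observe(): the state, without advancing time (a new reading comes with each control period).
- grab_frame(name): name is "side" or "top" or "wrist"; returns a dict with "img" (384x512x3 uint8, blue, green, red), "depth" (384x512 float32, m along the optical axis (not along the pixel's ray), 0 where there is no reading), "fov_y" (degrees; the focal length in pixels is half the picture's height over the tangent of half this angle, whatever the lens; pixels are square), "cx", "cy" (the principal point, pixels), "view" (4x4, takes a point from world to camera coordinates). Camera axes: x right, y up, looking along -z (the intrinsics and any distortion apply to the point x, -y, -z); pixel columns grow to the right and rows downward; lengths in m; the calibration is good to about 2 mm. A picture is of the moment at which its call begins.
- job.sign_off(): hands the job in, once; it reports no verdict.
The state is a dict: "time_s": time; "qpos": joint angles; "joint_vel": joint speeds; "effort": joint torques, N m; "ee_pos": TCP position; "ee_rot": TCP orientation; "wrist_force": force on the tool from outside, world axes, zero at the start; "torque": the same for the moment, N m; "grip_width": finger opening in m.
Only numpy, scipy, OpenCV 4.12 (cv2) and the standard library are available. Lean on these libraries where they do the work, as an engineer would, in place of code of your own. Each camera call takes 0.05 s, during which the arm holds its last target.

TASK

Turn the round display carousel on the shop counter, by pushing at its rim, where wooden posts stand for the fingers, until the narrow-necked bottle stands at the front, in line with the white price card, then let go and leave it at rest. The bottle and the jars ride round on the tray: do not touch, lift or shift them by hand, and leave the other things on the counter where they are.

Things in the scene. Friction and masses are not known exactly. Their poses are not given: they have to be found in the camera images.
- carousel: the carousel's fixed steel foot; it does not move. Origin on the vertical turning axis, at counter level. Its +x axis points to the front, where a tongue 50 mm wide and 8 mm high reaches 180 mm out from the axis and carries a white blank price card (70 mm wide, leaning, its top 40 mm above the counter). z is up.
- tray (a joint): turning angle of the tray in rad, counter-clockwise positive seen from above, 0 when the tray's x axis lies along the foot's x axis; turns either way (almost two turns) and stays where it is left: about 0.15 N m of friction, 1 to 2 N at a post, and coasts only a few mm after a slow push
- tray_top (a point): centre of the tray's upper face, 34 mm above the counter; turns with the tray. White disc of 125 mm radius. Six identical upright round wooden posts, 16 mm thick, 75 mm tall (tops 109 mm above the counter), stand on it 115 mm from the axis at 30, 90, 150, 210, 270, 330 degrees from its x axis. Bottle and jars stand loose about 60 mm (53 to 68) from the axis, round the rest of the tray, in any order, at no fixed angle to the posts
- bottle_mid (a point): the bottle: amber glass, 42 mm across at the body, narrow neck (20 mm) and cap, 92 mm tall, the only tall and narrow-necked one on the tray, top 126 mm above the counter; loose; point at its centre, half-way up
- front_spot (a point): fixed point of the foot, 34 mm above the counter (at the height of the tray's upper face), 60 mm from the axis on the line to the price card: the bottle belongs here, its centre on that line
- jar1_mid (a point): squat glass jar with a metal lid, 46 mm across and 60 mm tall, standing loose on the tray about 60 mm from its centre; point at its centre, half-way up
- jar2_mid (a point): squat glass jar with a metal lid, 46 mm across and 60 mm tall, standing loose on the tray about 60 mm from its centre; point at its centre, half-way up
- jar3_mid (a point): squat glass jar with a metal lid, 46 mm across and 60 mm tall, standing loose on the tray about 60 mm from its centre; point at its centre, half-way up
- jar4_mid (a point): squat glass jar with a metal lid, 46 mm across and 60 mm tall, standing loose on the tray about 60 mm from its centre; point at its centre, half-way up
- terminal: bystander: black card terminal, 160 x 75 x 30 mm, loose; origin at the centre of its underside
- eggs: bystander: carton of eggs, 200 x 110 mm, about 71 mm tall, loose; origin at the centre of its underside
- bigjar: bystander: large glass jar, 84 mm across, 110 mm tall, loose; origin at the centre of its underside
Things that resemble listed ones, but are neither listed nor needed, are in the scene too. What is shaped like the part that bears jar3_mid but purple or yellow is not meant.

How it is judged:
By the outcome, as a careful person would: the job done as asked, in the order asked, and still so for the second after the job is handed in, with the robot touching nothing.
It also fails if it takes over 72 s, if anything falls off the work surface, if the arm or the gripper's body presses on something with over 40 N, if the wrist force passes 120 N, or if a joint passes its speed limit or range.

## Working session

There is one attempt and no reset: what is moved stays moved. The work goes in short steps, Python scripts to look and compute and a shell command to move; the robot and the scene stay as the last step left them, time stands still between calls to the robot, and variables do not carry over. Pictures are saved under pics/ and viewed, and the job is handed in when it is done.

```bash
mkdir -p pics; ls; python3 - <<'E'
from bench import telemetry, grab_frame
import cv2,json
for n in ["top","side","wrist"]:
    f=grab_frame(n); cv2.imwrite(f"pics/{n}0.png",f["img"]); print(n,f["fov_y"],f["cx"],f["cy"],f["view"],[k for k in f])
print(telemetry.observe())
E
```

```text
pics
top 53.72210928006452 256.32027444179204 187.08373883113006 [[ 0.02992909 -0.99946327 -0.01332031 -0.0093206 ]
 [ 0.99677163  0.02884991  0.07492661 -0.5892322 ]
 [-0.0745021  -0.01551979  0.99710008 -1.06346617]
 [ 0.          0.          0.          1.        ]] ['img', 'depth', 'fov_y', 'cx', 'cy', 'view']
side 49.708902890641184 257.98132272918247 190.39700637409442 [[-0.93670511 -0.35005949  0.00647267  0.53253981]
 [ 0.25418719 -0.66721977  0.70014759 -0.20150029]
 [-0.24077461  0.65747709  0.71396881 -1.11554258]
 [ 0.          0.          0.          1.        ]] ['img', 'depth', 'fov_y', 'cx', 'cy', 'view']
wrist 63.5268500573156 256.3757846233935 193.1985179012939 [[ 0.39087438  0.9204434  -0.00107815 -0.57489585]
 [-0.88306875  0.37467199 -0.28250749  0.03615574]
 [-0.25962821  0.11137702  0.95926449 -0.37766101]
 [ 0.          0.          0.          1.        ]] ['img', 'depth', 'fov_y', 'cx', 'cy', 'view']
{'time_s': 0.15, 'qpos': array([ 1.03696764e+00,  1.50830285e-01,  1.43783589e+00, -3.76031891e-05,
        1.55381757e+00, -1.34012082e-01]), 'joint_vel': array([-0.00078679, -0.00052289, -0.0025906 ,  0.00048216, -0.00185589,
        0.00076061]), 'effort': array([ 3.16833452e-03, -7.13387203e+01, -5.71047306e+01, -1.73416556e-04,
        7.27386359e-03,  2.26680882e-06]), 'ee_pos': array([0.22378826, 0.52952955, 0.30346128]), 'ee_rot': array([ 0.69293388,  0.14011464,  0.69311528, -0.14071864]), 'wrist_force': array([-0.54772813, -0.01947418, -0.00401245]), 'torque': array([-0.0437503 ,  0.00027102, -0.00128307]), 'grip_width': 0.08534956483545102}
```

View pics/top0.png

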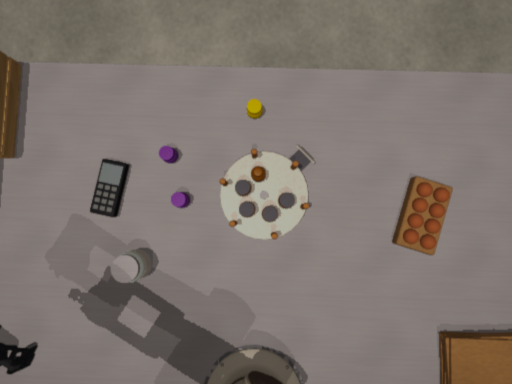

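View pics/side0.png

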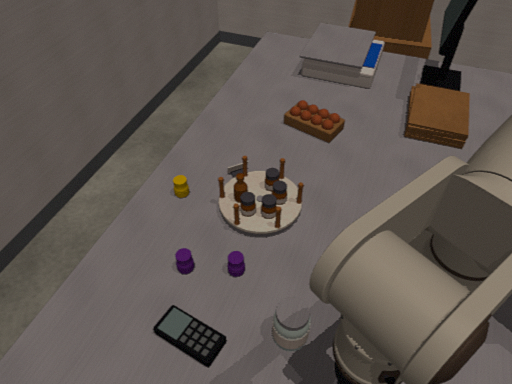

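The top view shows the tray centred near (264,195), the card at about (302,157), the amber bottle at (258,174), and four dark-lidded jars. The purple and yellow jars stand off the tray. I'll confirm with a crop and measure.

```bash
cat > h.py <<'E'
import numpy as np,cv2
from bench import grab_frame
def ray(f,u,v):
    fl=f["img"].shape[0]/2/np.tan(np.radians(f["fov_y"])/2)
    V=f["view"];R=V[:3,:3];t=V[:3,3]
    d=R.T@np.array([(u-f["cx"])/fl,-(v-f["cy"])/fl,-1]);return -R.T@t,d
def onz(f,u,v,z):
    c,d=ray(f,u,v);return c+d*(z-c[2])/d[2]
def proj(f,p):
    fl=f["img"].shape[0]/2/np.tan(np.radians(f["fov_y"])/2)
    q=f["view"][:3,:3]@np.asarray(p)+f["view"][:3,3]
    return np.array([f["cx"]+fl*q[0]/-q[2],f["cy"]-fl*q[1]/-q[2]])
E
python3 - <<'E'
from h import *
f=grab_frame("top");g=grab_frame("side")
a=cv2.resize(f["img"][130:255,200:330],None,fx=6,fy=6,interpolation=cv2.INTER_CUBIC)[:600]
b=cv2.resize(g["img"][145:240,205:315],None,fx=6,fy=6,interpolation=cv2.INTER_CUBIC)
cv2.imwrite("pics/ct1.png",cv2.resize(f["img"][130:250,200:330],None,fx=5,fy=5,interpolation=cv2.INTER_CUBIC));cv2.imwrite("pics/cs1.png",b)
hsv=cv2.cvtColor(f["img"],cv2.COLOR_BGR2HSV)
print(hsv[195,240],hsv[225,260],hsv[160,200])
E
```

```text
[ 15  69 104] [ 30  19 179] [  7  24 136]
```

View pics/ct1.png

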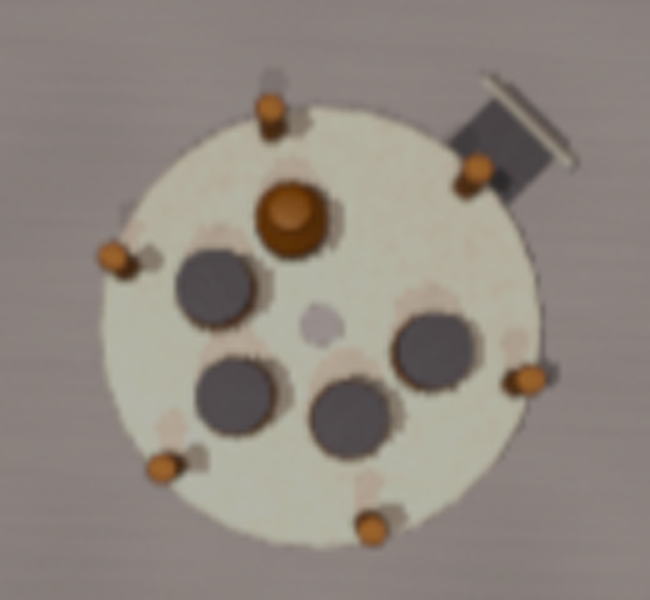

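View pics/cs1.png

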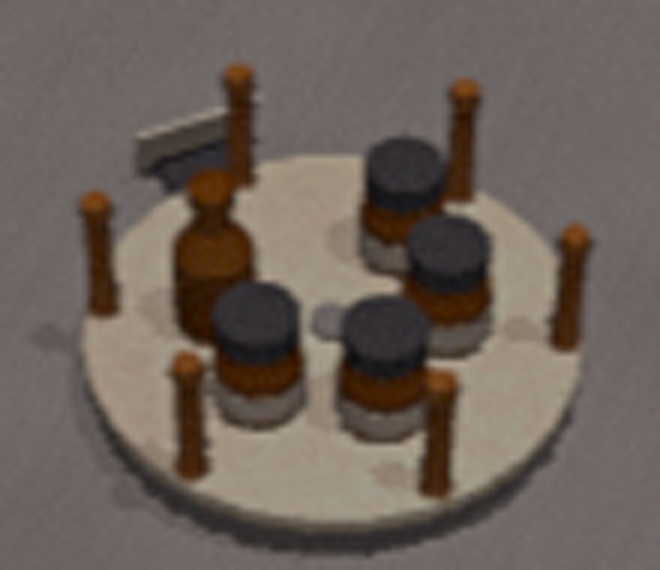

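Confirmed. The bottle is the narrow-necked amber one, at crop (291,215), and the card is at upper right, at crop (530,120). Now the metric positions.

```bash
cat > meas.py <<'E'
from h import *
def meas(f,verbose=True):
    hsv=cv2.cvtColor(f["img"],cv2.COLOR_BGR2HSV)
    # tray: pale yellowish-green bright
    m=((hsv[...,0]>20)&(hsv[...,0]<45)&(hsv[...,2]>150)).astype(np.uint8)
    return m
E
python3 - <<'E'
from meas import *
f=grab_frame("top"); m=meas(f)
n,l,s,c=cv2.connectedComponentsWithStats(m); k=1+s[1:,4].argmax(); print(s[k],c[k])
h=cv2.convexHull(np.argwhere(l==k)[:,::-1].astype(np.float32).reshape(-1,1,2))
P=np.array([onz(f,u,v,.034)[:2] for u,v in h[:,0]])
e=cv2.fitEllipse(P.astype(np.float32)*1000);print("tray",e)
C=np.array(e[0])/1000
pix=lambda x,y:(200+(x+.5)/5-.5,130+(y+.5)/5-.5)
a=onz(f,*pix(487,77),.04)[:2];b=onz(f,*pix(573,163),.04)[:2]
print("card",a,b,np.linalg.norm(a-b)); 
ang=lambda p:np.degrees(np.arctan2(*(p-C)[::-1]))
print("hub",onz(f,*pix(321,326),.034)) 
print("front",ang((a+b)/2), np.degrees(np.arctan2(*(b-a)[::-1])), np.linalg.norm((a+b)/2-C))
for q in [(291,208)]:
    p=onz(f,*pix(*q),.126)[:2];print("bottle",p,ang(p),np.linalg.norm(p-C))
for q in [(270,107),(478,168),(530,380),(372,528),(163,467),(114,257)]:
    p=onz(f,*pix(*q),.109)[:2];print("post",p,ang(p),np.linalg.norm(p-C))
for q in [(216,287),(236,396),(350,417),(433,350)]:
    p=onz(f,*pix(*q),.094)[:2];print("jar",p,ang(p),np.linalg.norm(p-C))
E
```

```text
[ 220  152   88   87 3733] [264.4950442  195.03053844]
tray ((567.087890625, -12.950798034667969), (245.75482177734375, 246.3221435546875), 67.26020812988281)
card [ 0.71086019 -0.10398292] [ 0.66308046 -0.15354992] 0.06884613402878645
hub [ 0.56710602 -0.01395139  0.034     ]
front -44.0114982504837 -133.94818356090616 0.16668850134943614
bottle [0.62293447 0.00380487] 16.70083981665663 0.05830603208871286
post [0.6784892  0.01675895] 14.932726696541453 0.11529492909152961
post [ 0.64898403 -0.0941314 ] -44.74860456356269 0.11531377804013178
post [ 0.53787509 -0.12381667] -104.76172186745009 0.11465003043734254
post [ 0.458355   -0.04316719] -164.46962028028776 0.11285332605474879
post [0.48671195 0.06695309] 135.16874759034198 0.1133354484755182
post [0.59626089 0.09666591] 75.0969489148395 0.11343230165403026
jar [0.5830531  0.04305943] 74.0902731402256 0.05824116987392388
jar [0.52518429 0.03050992] 133.95499087030413 0.06037173264676591
jar [ 0.51584248 -0.03045044] -161.1456277478711 0.054150984996723786
jar [ 0.55275935 -0.07365869] -103.28016126789977 0.062375917179894
```

```bash
cat >> h.py <<'E'
from scipy.spatial.transform import Rotation as Ro
from bench import telemetry
C=np.array([.5675,-.0132])
def st():
    s=telemetry.observe();R=Ro.from_quat(np.roll(s["ee_rot"],-1)).as_matrix();p=s["ee_pos"]
    r=p[:2]-C
    print("t",s["time_s"],"p",p.round(4),"r",np.hypot(*r).round(4),"th",np.degrees(np.arctan2(r[1],r[0])).round(2),"F",s["wrist_force"].round(1),"w",s["grip_width"].round(3),"J",s["qpos"].round(2))
    for i,n in enumerate("xyz"): print(n,R[:,i].round(3),np.degrees(np.arctan2(R[1,i],R[0,i])).round(1))
    return p,R
def to(th,rad,z,ydir):  # shift in tool frame to polar target, turn about tool x so y axis heads ydir deg
    p,R=st();t=np.r_[C+rad*np.array([np.cos(np.radians(th)),np.sin(np.radians(th))]),z]
    print("shift tool",(R.T@(t-p)).round(4))
    cur=np.degrees(np.arctan2(R[1,1],R[0,1]));d=(ydir-cur+90)%180-90  # world ccw
    print("turn about tool x (deg,rad)",-d,-np.radians(d).round(4), "tilt fix", (R.T@np.cross(R[:,0],[0,0,-1])).round(4))
E
python3 - <<'E'
from h import *
to(162,.118,.25,72)
to(162,.118,.25,162)
E
```

```text
Traceback (most recent call last):
  File "h.py", line 23, in to
    p,R=st();t=np.r_[C+rad*np.array([np.cos(np.radians(th)),np.sin(np.radians(th))]),z]
        ~~^^
  File "h.py", line 19, in st
    print("t",s["time_s"],"p",p.round(4),"r",np.hypot(*r).round(4),"th",np.degrees(np.arctan2(r[1],r[0])).round(2),"F",s["wrist_force"].round(1),"w",s["grip_width"].round(3),"J",s["qpos"].round(2))
                                                                                                                                                     ^^^^^^^^^^^^^^^^^^^^^
AttributeError: 'float' object has no attribute 'round'
```

```bash
sed -i 's/s\["grip_width"\].round(3)/round(float(s["grip_width"]),3)/' h.py; python3 - <<'E'
from h import *
to(162,.118,.25,72)
to(162,.118,.25,162)
E
```

```text
t 0.3 p [0.2238 0.5296 0.3037] r 0.6425 th 122.34 F [-0.1 -0.  -0.2] w 0.085 J [ 1.04  0.15  1.44 -0.    1.55 -0.13]
x [-0. -0. -1.] -119.4
y [ 0.389  0.921 -0.   ] 67.1
z [ 0.921 -0.389 -0.   ] -22.9
shift tool [ 0.0538 -0.3763  0.4103]
turn about tool x (deg,rad) -4.906814065397356 -0.0856 tilt fix [-0.     -0.0001  0.0004]
t 0.3 p [0.2238 0.5296 0.3037] r 0.6425 th 122.34 F [-0.1 -0.  -0.2] w 0.085 J [ 1.04  0.15  1.44 -0.    1.55 -0.13]
x [-0. -0. -1.] -119.4
y [ 0.389  0.921 -0.   ] 67.1
z [ 0.921 -0.389 -0.   ] -22.9
shift tool [ 0.0538 -0.3763  0.4103]
turn about tool x (deg,rad) 85.09318593460264 1.4852 tilt fix [-0.     -0.0001  0.0004]
```

```bash
python3 -m jog '[[0,0,0,0,-0.0376,0.041,-1],[0,0,0,0,-0.0376,0.041,-1],[0,0,0,0,-0.0376,0.041,-1],[0,0,0,0,-0.0376,0.041,-1],[0,0,0,0,-0.0376,0.041,-1],[0,0,0,0,-0.0376,0.041,-1],[0,0,0,0,-0.0376,0.041,-1],[0,0,0,0,-0.0376,0.041,-1],[0,0,0,0,-0.0376,0.041,-1],[0,0,0,0,-0.0376,0.041,-1],[-0.085,0,0,0,0,0,-1],[0,0,0,0,0,0,-1]]'; python3 - <<'E'
from h import *
to(162,.118,.25,72)
E
```

```text
time_s: 1.8
ee_pos: [0.4608, 0.0071, 0.3037]
ee_rot: [0.699, 0.11, 0.698, -0.11]
wrist_force: [-1.6, 0.6, -0.7]
grip_width: 0.0
t 1.8 p [0.4608 0.0071 0.3037] r 0.1086 th 169.24 F [-1.6  0.6 -0.7] w 0.0 J [-0.15 -0.09  1.69 -0.    1.54 -1.41]
x [ 0.002 -0.001 -1.   ] -15.3
y [0.308 0.951 0.   ] 72.1
z [ 0.951 -0.308  0.002] -17.9
shift tool [ 0.0537  0.0137 -0.0104]
turn about tool x (deg,rad) 0.06867684614309155 0.0012 tilt fix [ 0.      0.0025 -0.0001]
```

```bash
python3 -m jog '[[0,0,0,0.02,0.0137,-0.0104,-1],[0,0,0,0.035,0,0,-1],[0,0,0,0,0,0,-1]]'; python3 - <<'E'
from h import *
to(162,.118,.145,72)
f=grab_frame("side");cv2.imwrite("pics/s2.png",cv2.resize(f["img"][100:290,150:400],None,fx=3,fy=3))
E
```

```text
time_s: 2.17
ee_pos: [0.4548, 0.025, 0.2481]
ee_rot: [0.7, 0.112, 0.697, -0.112]
wrist_force: [0.3, 0.1, -0.7]
grip_width: 0.0
t 2.175 p [0.4548 0.025  0.2481] r 0.119 th 161.29 F [ 0.3  0.1 -0.7] w 0.0 J [-0.11 -0.08  1.79 -0.    1.43 -1.37]
x [ 0.004 -0.001 -1.   ] -12.2
y [0.312 0.95  0.   ] 71.8
z [ 0.95  -0.312  0.004] -18.2
shift tool [ 0.1031 -0.0015  0.0006]
turn about tool x (deg,rad) -0.17839653178246806 -0.0031 tilt fix [ 0.      0.0037 -0.0004]
```

View pics/s2.png

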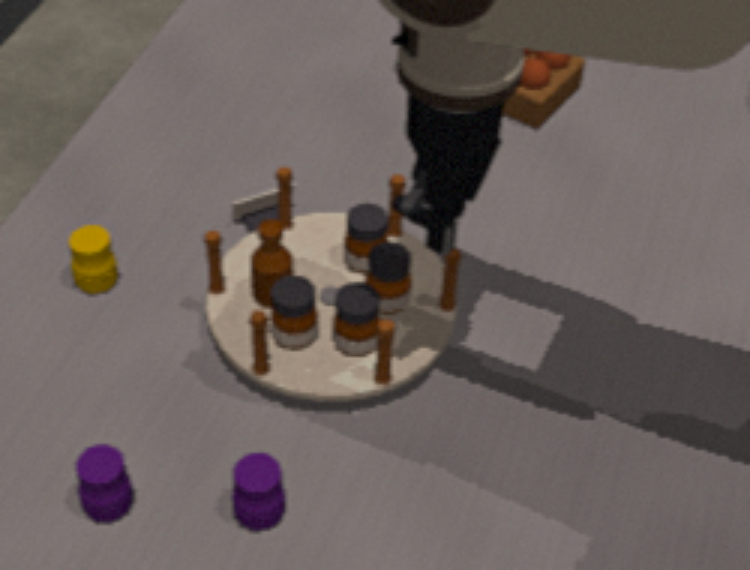

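```bash
python3 -m jog '[[0,0,0,0.035,0,0,-1],[0,0,0,0.035,0,0,-1],[0,0,0,0.03,0,0,-1],[0,0,0,0,0,0,-1]]'; python3 - <<'E'
from h import *
to(150,.118,.145,60)
f=grab_frame("side");cv2.imwrite("pics/s3.png",cv2.resize(f["img"][100:290,150:400],None,fx=3,fy=3))
E
```

```text
time_s: 2.72
ee_pos: [0.4592, 0.0254, 0.1547]
ee_rot: [0.704, 0.112, 0.693, -0.112]
wrist_force: [0.1, -0.0, -0.1]
grip_width: -0.0001
t 2.725 p [0.4592 0.0254 0.1547] r 0.1149 th 160.4 F [ 0.1 -0.  -0.1] w -0.0 J [-0.11  0.01  1.91 -0.    1.21 -1.36]
x [ 0.016 -0.002 -1.   ] -7.3
y [0.314 0.95  0.003] 71.7
z [ 0.949 -0.314  0.015] -18.3
shift tool [ 0.0097  0.0213 -0.0008]
turn about tool x (deg,rad) 11.728831206538416 0.2047 tilt fix [ 0.      0.0153 -0.003 ]
```

View pics/s3.png

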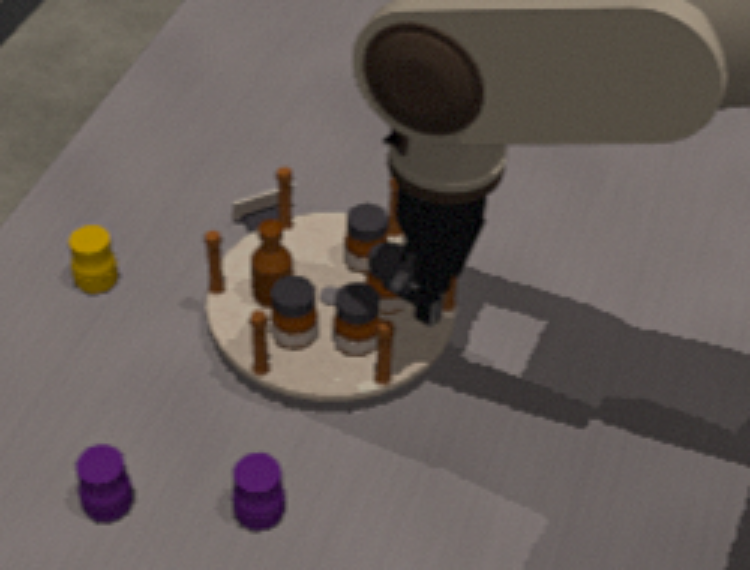

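```bash
python3 -m jog '[[0.1,0.0153,0,0.008,0.012,-0.002,-1],[0.1,0,0,0,0.012,-0.001,-1],[0,0,0,0,0,0,-1]]'; python3 - <<'E'
from h import *
to(146,.118,.145,56)
f=grab_frame("top");cv2.imwrite("pics/t4.png",cv2.resize(f["img"][120:260,180:340],None,fx=4,fy=4,interpolation=cv2.INTER_CUBIC))
E
```

```text
time_s: 3.15
ee_pos: [0.4688, 0.0491, 0.1549]
ee_rot: [0.687, 0.185, 0.679, -0.181]
wrist_force: [0.8, -0.7, -0.1]
grip_width: -0.0001
t 3.15 p [0.4688 0.0491 0.1549] r 0.1167 th 147.74 F [ 0.8 -0.7 -0.1] w -0.0 J [-0.06  0.03  1.88  0.    1.22 -1.11]
x [ 0.011  0.003 -1.   ] 13.7
y [0.5   0.866 0.008] 60.0
z [ 0.866 -0.501  0.008] -30.0
shift tool [ 0.0099  0.0036 -0.0011]
turn about tool x (deg,rad) 3.9692041212645393 0.0693 tilt fix [ 0.      0.0084 -0.0081]
```

View pics/t4.png

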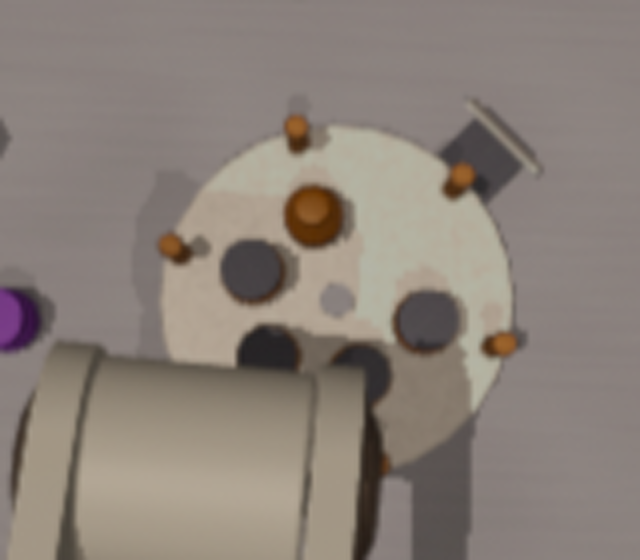

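```bash
python3 -m jog '[[0.06,0.008,-0.008,0.006,0.003,-0.001,-1],[0.035,0,0,0.003,0.004,0,-1],[0.035,0,0,0,0.004,0,-1],[0.035,0,0,0,0.004,0,-1],[0.035,0,0,0,0.004,0,-1],[0.035,0,0,0,0.004,0,-1],[0.035,0,0,0,0.004,0,-1]]'; python3 - <<'E'
from h import *
to(130,.118,.15,40)
f=grab_frame("top");cv2.imwrite("pics/t5.png",cv2.resize(f["img"][120:260,180:340],None,fx=4,fy=4,interpolation=cv2.INTER_CUBIC))
E
```

```text
time_s: 4.08
ee_pos: [0.4854, 0.0679, 0.1526]
ee_rot: [0.656, 0.27, 0.651, -0.27]
wrist_force: [-1.5, -0.8, -0.3]
grip_width: -0.0002
t 4.075 p [0.4854 0.0679 0.1526] r 0.1154 th 135.36 F [-1.5 -0.8 -0.3] w -0.0 J [-0.02  0.08  1.84 -0.    1.22 -0.8 ]
x [ 0.006 -0.002 -1.   ] -20.3
y [0.707 0.708 0.003] 45.0
z [ 0.708 -0.707  0.006] -45.0
shift tool [ 0.0026  0.011  -0.0021]
turn about tool x (deg,rad) 5.047333301342604 0.0881 tilt fix [ 0.      0.0057 -0.0026]
```

View pics/t5.png

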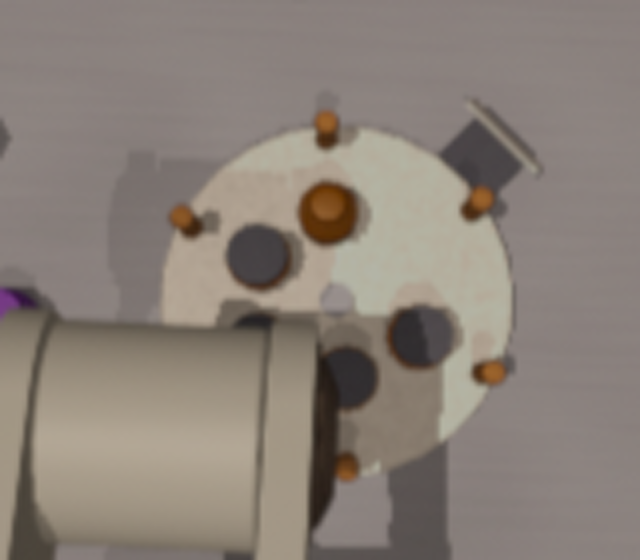

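The push works: the tray has turned about 10° clockwise. Continuing.

```bash
python3 -m jog '[[0.035,0.005,-0.002,0.002,0.004,-0.001,-1],[0.035,0,0,0,0.004,-0.0007,-1],[0.035,0,0,0,0.004,-0.0005,-1],[0.035,0,0,0,0.004,-0.0003,-1],[0.035,0,0,0,0.004,-0.0003,-1],[0.035,0,0,0,0.004,-0.0003,-1],[0.035,0,0,0,0.004,-0.0003,-1],[0.035,0,0,0,0.004,-0.0003,-1],[0.035,0,0,0,0.004,-0.0003,-1],[0.035,0,0,0,0.004,-0.0003,-1]]'; python3 - <<'E'
from h import *
to(95,.118,.15,5)
f=grab_frame("top");cv2.imwrite("pics/t6.png",cv2.resize(f["img"][120:260,180:340],None,fx=4,fy=4,interpolation=cv2.INTER_CUBIC))
E
```

```text
time_s: 5.38
ee_pos: [0.5161, 0.0912, 0.1578]
ee_rot: [0.6, 0.378, 0.596, -0.377]
wrist_force: [-1.4, -0.7, -1.2]
grip_width: 0.0002
t 5.375 p [0.5161 0.0912 0.1578] r 0.1163 th 116.2 F [-1.4 -0.7 -1.2] w 0.0 J [ 0.03  0.14  1.76 -0.    1.24 -0.42]
x [ 0.006 -0.002 -1.   ] -19.0
y [0.903 0.43  0.004] 25.5
z [ 0.43  -0.903  0.004] -64.5
shift tool [0.0081 0.0427 0.0058]
turn about tool x (deg,rad) 20.49707173722038 0.3577 tilt fix [ 0.      0.0044 -0.0044]
```

View pics/t6.png

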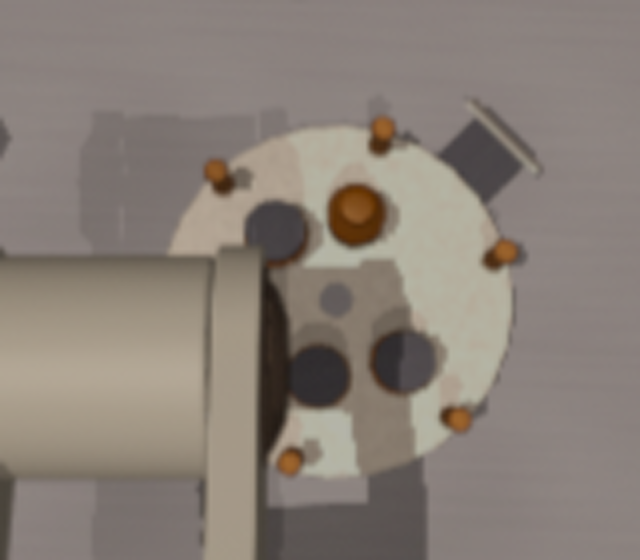

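```bash
python3 -m jog '[[0.035,0.004,-0.004,0.004,0.004,-0.0005,-1],[0.035,0,0,0.003,0.004,-0.0003,-1],[0.035,0,0,0.001,0.004,-0.0003,-1],[0.035,0,0,0.001,0.004,-0.0003,-1],[0.035,0,0,0.001,0.004,-0.0003,-1],[0.035,0,0,0.001,0.004,-0.0003,-1],[0.035,0,0,0.001,0.004,-0.0003,-1],[0.035,0,0,0.001,0.004,-0.0003,-1],[0.035,0,0,0.001,0.004,-0.0003,-1],[0.035,0,0,0.001,0.004,-0.0003,-1],[0.03,0,0,0.001,0.003,-0.0003,-1],[0,0,0,0,0,0,-1]]'; python3 - <<'E'
from h import *
to(86,.118,.15,-4)
f=grab_frame("top");cv2.imwrite("pics/t7.png",cv2.resize(f["img"][130:250,200:330],None,fx=5,fy=5,interpolation=cv2.INTER_CUBIC))
E
```

```text
time_s: 6.92
ee_pos: [0.5595, 0.1053, 0.1449]
ee_rot: [0.514, 0.488, 0.512, -0.485]
wrist_force: [0.8, -0.8, 0.4]
grip_width: -0.0001
t 6.925 p [0.5595 0.1053 0.1449] r 0.1188 th 93.85 F [ 0.8 -0.8  0.4] w -0.0 J [ 0.05  0.24  1.66 -0.    1.23 -0.  ]
x [ 0.005 -0.    -1.   ] -2.0
y [0.999 0.053 0.005] 3.1
z [ 0.053 -0.999  0.   ] -86.9
shift tool [-0.005   0.0162  0.0017]
turn about tool x (deg,rad) 7.062842923594388 0.1233 tilt fix [ 0.      0.0004 -0.0047]
```

View pics/t7.png

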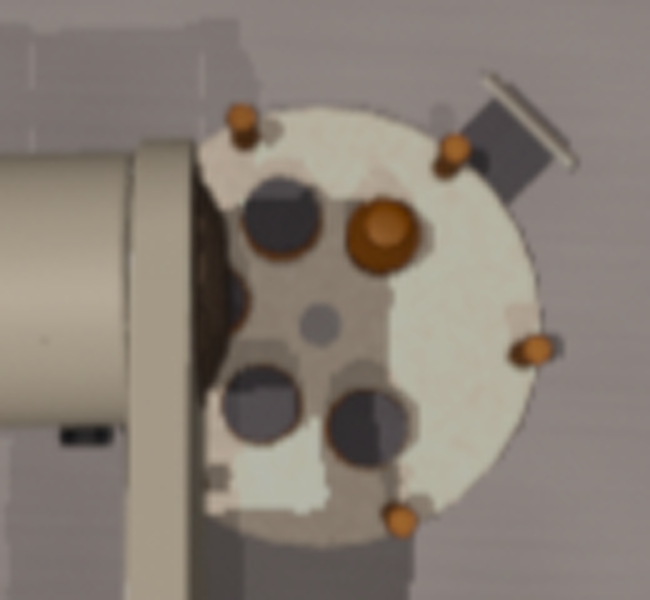

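```bash
cat > b.py <<'E'
from h import *
pix=lambda x,y:(200+(x+.5)/5-.5,130+(y+.5)/5-.5)
def go(bot,posts,f=None):
    f=f or grab_frame("top")
    ang=lambda p:np.degrees(np.arctan2(*(p-C)[::-1]))
    p=onz(f,*pix(*bot),.126)[:2];print("bottle",p.round(4),ang(p),np.hypot(*(p-C)))
    for q in posts:
        p=onz(f,*pix(*q),.109)[:2];print("post",p.round(4),ang(p),np.hypot(*(p-C)))
E
python3 -c "
from b import *
go((385,226),[(242,118),(455,149),(537,348),(401,520)])"
```

```text
bottle [ 0.6149 -0.0452] -34.007764990702015 0.05721760492171982
post [0.6722 0.0314] 23.08813354675542 0.1138036117593259
post [ 0.6588 -0.0818] -36.91432664312054 0.11414978954814615
post [ 0.5548 -0.1271] -96.38473906316639 0.11465264821201271
post [ 0.463  -0.0582] -156.72664039884165 0.1137998017218393
```

```bash
python3 -m jog '[[0.06,0,-0.004,-0.001,0.0035,0,-1],[0.035,0,0,0,0.0035,0,-1],[0.035,0,0,0,0.0035,0,-1],[0.02,0,0,0,0.002,0,-1],[0,0,0,0,0,0,-1]]'; python3 - <<'E'
from h import *
to(86,.118,.15,-4)
f=grab_frame("top");cv2.imwrite("pics/t8.png",cv2.resize(f["img"][130:250,200:330],None,fx=5,fy=5,interpolation=cv2.INTER_CUBIC))
E
```

```text
time_s: 7.65
ee_pos: [0.572, 0.1053, 0.1459]
ee_rot: [0.474, 0.524, 0.474, -0.524]
wrist_force: [0.3, -0.3, -0.0]
grip_width: 0.0
t 7.65 p [0.572  0.1053 0.1459] r 0.1186 th 87.84 F [ 0.3 -0.3 -0. ] w 0.0 J [0.05 0.27 1.63 0.   1.25 0.15]
x [ 0.  0. -1.] 13.0
y [ 0.995 -0.1    0.   ] -5.7
z [-0.1   -0.995 -0.   ] -95.7
shift tool [-0.0041  0.0038  0.0004]
turn about tool x (deg,rad) -1.7159317547746014 -0.0299 tilt fix [-0.     -0.     -0.0001]
```

View pics/t8.png

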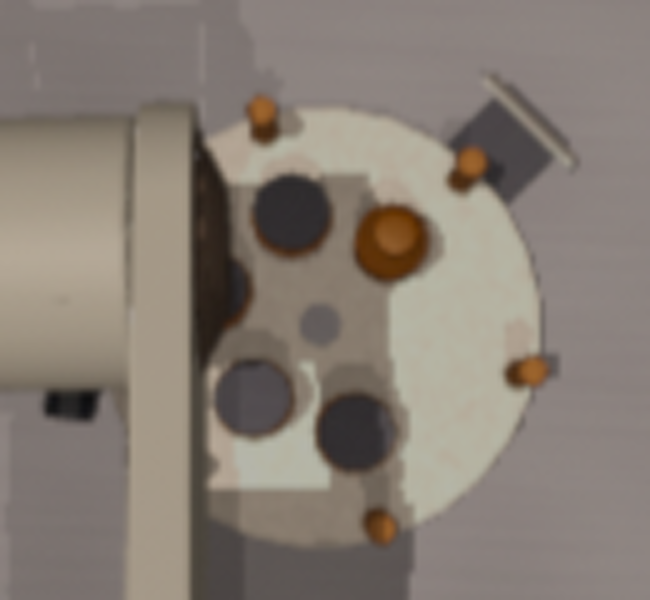

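```bash
cat > c.py <<'E'
from b import *
def cloud(f):
    H,W=f["depth"].shape;u,v=np.meshgrid(np.arange(W),np.arange(H));fl=H/2/np.tan(np.radians(f["fov_y"])/2);d=f["depth"]
    P=np.stack([(u-f["cx"])/fl*d,-(v-f["cy"])/fl*d,-d],-1)
    return (P-f["view"][:3,3])@f["view"][:3,:3]
def run(bot):
    f=grab_frame("top");go(bot,[],f)
    A=lambda p:np.degrees(np.arctan2(p[1]-C[1],p[0]-C[0]))
    p0=onz(f,*pix(*bot),.126)[:2]
    for n,g in (("top",f),("side",grab_frame("side"))):
        P=cloud(g);near=np.hypot(P[...,0]-p0[0],P[...,1]-p0[1])<.03
        hsv=cv2.cvtColor(g["img"],cv2.COLOR_BGR2HSV)
        m=near&(P[...,2]>.045)&(hsv[...,1]>120)
        vv,uu=np.nonzero(m);mz=m&(P[...,2]>.115)
        print(n,"px",m.sum(),"bbox",uu.min(),uu.max(),vv.min(),vv.max(),"cap",mz.sum(),P[mz].mean(0).round(4),A(P[mz].mean(0)))
        if n=="side":
            c,d=ray(g,(np.percentile(uu,1)+np.percentile(uu,99))/2,vv.mean());q=c+d*(.08-c[2])/d[2];print("side mid at z.08",q,"dir",d/np.linalg.norm(d[:2]))
        else:
            k=m.astype(np.uint8);cs=max(cv2.findContours(k,0,2)[0],key=cv2.contourArea);(x,y),r=cv2.minEnclosingCircle(cs);q=onz(g,x,y,.095)
            print("circle",x,y,r,q[:2],A(q))
    r=np.hypot(*(P[...,:2]-C).transpose(2,0,1))
E
python3 -c "
from c import *
run((395,236))
go((395,236),[(262,111),(470,161),(534,370),(381,525)])"
```

```text
bottle [ 0.6099 -0.0505] -41.3704169958295 0.056459133282134685
top px 176 bbox 271 285 171 185 cap 69 [ 0.6109 -0.051   0.1258] -41.06122253700493
circle 277.6463317871094 178.06097412109375 7.5406975746154785 [ 0.60962661 -0.0493762 ] -40.65431868330918Traceback (most recent call last):
  File "<string>", line 3, in <module>
    run((395,236))
    ~~~^^^^^^^^^^^
  File "c.py", line 15, in run
    print(n,"px",m.sum(),"bbox",uu.min(),uu.max(),vv.min(),vv.max(),"cap",mz.sum(),P[mz].mean(0).round(4),A(P[mz].mean(0)))
                                ~~~~~~^^
    return umr_minimum(a, axis, None, out, keepdims, initial, where)
ValueError: zero-size array to reduction operation minimum which has no identity
```

```bash
python3 -c "
from c import *
go((395,236),[(262,111),(470,161),(534,370),(381,525)])"
```

```text
bottle [ 0.6099 -0.0505] -41.3704169958295 0.056459133282134685
post [0.6762 0.0209] 17.430127714529384 0.11396245656519675
post [ 0.6526 -0.0898] -42.00306700711293 0.1145095628040874
post [ 0.5432 -0.1258] -102.19140268893666 0.11520071425124764
post [ 0.4601 -0.0478] -162.1437797919666 0.11288594732981758
```

```bash
python3 -m jog '[[0,0,0,0,0.002,0,-1],[0,0,0,0,0.002,0,-1],[0,0,0,0,0.0015,0,-1],[0,0,0,0,0,0,-1]]'; python3 - <<'E'
from h import *
to(86,.118,.15,-4)
f=grab_frame("top");cv2.imwrite("pics/t9.png",cv2.resize(f["img"][130:250,200:330],None,fx=5,fy=5,interpolation=cv2.INTER_CUBIC))
E
```

```text
time_s: 8.35
ee_pos: [0.5775, 0.1045, 0.1458]
ee_rot: [-0.475, -0.524, -0.475, 0.524]
wrist_force: [-0.8, -0.8, -0.4]
grip_width: -0.0001
t 8.35 p [0.5775 0.1045 0.1458] r 0.1182 th 85.15 F [-0.8 -0.8 -0.4] w -0.0 J [ 0.05  0.28  1.62 -0.    1.25  0.15]
x [-0. -0. -1.] -143.6
y [ 0.995 -0.099 -0.   ] -5.7
z [-0.099 -0.995  0.   ] -95.7
shift tool [-0.0042 -0.0017  0.0002]
turn about tool x (deg,rad) -1.67353987790257 -0.0292 tilt fix [0.     0.0003 0.0003]
```

View pics/t9.png

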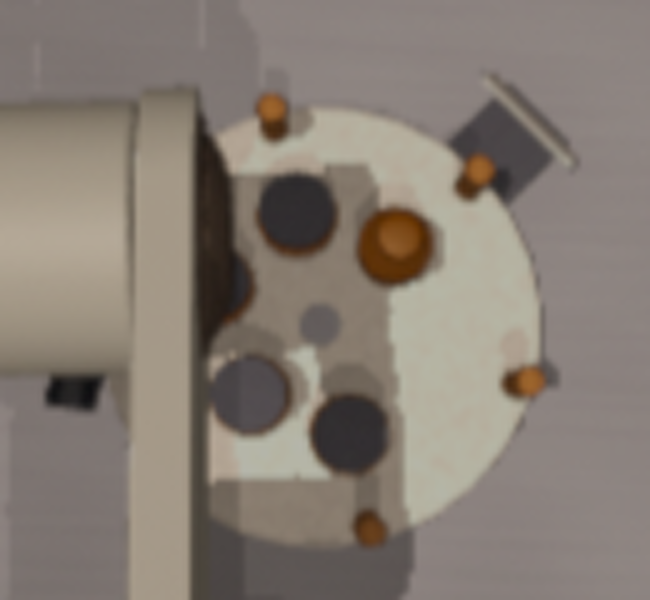

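```bash
python3 -m jog '[[0,0,0,0,-0.01,0,-1],[0,0,0,0,-0.015,0,-1],[0,0,0,-0.04,0,0,-1],[0,0,0,-0.04,0,0,-1],[0,0,0,-0.04,-0.04,-0.03,-1],[0,0,0,0,-0.06,-0.01,-1],[0,0,0,0,-0.06,0,-1],[0,0,0,0,-0.06,0,-1],[0,0,0,0,-0.05,-0.03,-1],[0,0,0,0,0,0,-1]]'; python3 - <<'E'
from c import *
st()
f=grab_frame("top");cv2.imwrite("pics/t10.png",cv2.resize(f["img"][130:250,200:330],None,fx=5,fy=5,interpolation=cv2.INTER_CUBIC))
f=grab_frame("side");cv2.imwrite("pics/s10.png",f["img"])
run((399,238))
E
```

```text
time_s: 9.65
ee_pos: [0.2755, 0.2038, 0.2663]
ee_rot: [0.474, 0.525, 0.475, -0.523]
wrist_force: [1.1, -0.7, -0.1]
grip_width: -0.0001
t 9.65 p [0.2755 0.2038 0.2663] r 0.3638 th 143.38 F [ 1.1 -0.7 -0.1] w -0.0 J [ 0.41 -0.35  1.96  0.    1.52  0.51]
x [ 0.001  0.003 -1.   ] 64.1
y [ 0.995 -0.098  0.001] -5.6
z [-0.098 -0.995 -0.003] -95.6
bottle [ 0.6089 -0.0526] -43.59969508513104 0.05715161814947657
top px 164 bbox 272 285 172 186 cap 69 [ 0.609  -0.0534  0.1256] -44.04068614744198
circle 278.75 178.75 7.288790225982666 [ 0.60786146 -0.05237046] -44.1420484763822
side px 261 bbox 244 257 162 188 cap 52 [ 0.6102 -0.049   0.124 ] -39.950372655153124
side mid at z.08 [ 0.61026329 -0.05061033  0.08      ] dir [ 0.36600514 -0.93061283 -0.95072263]
```

View pics/t10.png

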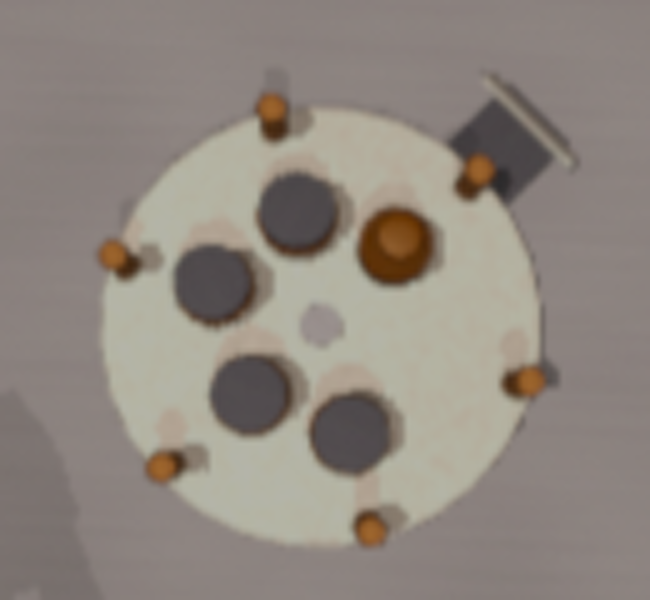

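View pics/s10.png

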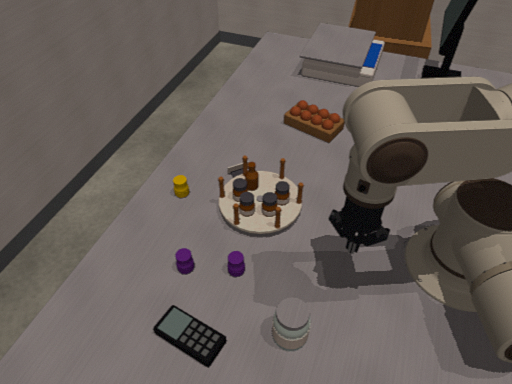

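```bash
python3 - <<'E'
from c import *
g=grab_frame("side");cv2.imwrite("pics/s11.png",cv2.resize(g["img"][145:240,210:310],None,fx=6,fy=6,interpolation=cv2.INTER_CUBIC))
for n,p in [("hub",[*C,.034]),("bottle cap",[.6089,-.053,.126]),("base",[.6089,-.053,.034]),("cardL",[.7109,-.104,.04]),("cardR",[.6631,-.1535,.04])]+[("post",[C[0]+.115*np.cos(a),C[1]+.115*np.sin(a),.109]) for a in np.radians(15+60*np.arange(6)-.2)]:
    q=proj(g,p);print(n,q.round(1),((q-[210,145]+.5)*6-.5).round(0))
E
```

```text
hub [259.9 198.7] [302. 324.]
bottle cap [251.6 164. ] [252. 117.]
base [251.8 186.3] [253. 251.]
cardL [227.8 166.5] [109. 131.]
cardR [247.3 160.4] [227.  95.]
post [220.3 177.7] [ 64. 199.]
post [235.4 204.7] [155. 361.]
post [278. 208.] [411. 381.]
post [300.5 183.6] [546. 234.]
post [282.3 159.1] [437.  87.]
post [244.4 156.4] [209.  71.]
```

View pics/s11.png

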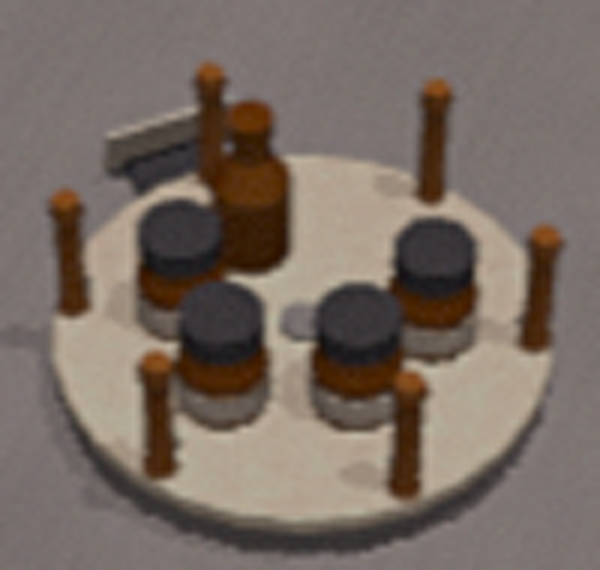

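The side view agrees with the top-view estimate: the cap is seen at column 252 and predicted at 252, the card's left end at 107 against 109, and the posts match. Handing in.

```bash
python3 -c "
from bench import job,telemetry
print(job.sign_off()); print(telemetry.observe()['time_s'])"
```

```text
the job is handed in; nothing more can be done
None
the job is handed in; nothing more can be done
```

The carousel is turned and the job handed in, with the bottle at the front in line with the price card to within about 1°. I pushed one rim post with the shut fingers and turned the tray about 60° clockwise. Then I backed off, lifted clear and left the tray at rest, about 10 s into the 72 s.

- **Alignment:** the last top view put the bottle at -43.6° to -44.1° from the tray centre, against -44.0° for the card. The side view matched when I projected the bottle cap, posts and card into it.
- **Checks that disagreed:** two rough side-view estimates differed. The raw cap depth gave -40°, because it sees only the near surface of the cap. The silhouette middle was about 3 mm off, probably because the post and jar next to the bottle spoiled the outline. I set both aside because the projected features matched.
- **Other things:** the bottle and all four jars still stood upright on the tray, and nothing was touched except the one post. The terminal, eggs and big jar looked unmoved in the side view, though I did not measure them again. Wrist force read no more than about 2 N after each push.

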